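# Fold the sample case's flap and tuck it under the lip

### The arm

A 6-joint arm with a two-finger parallel gripper is mounted at the origin on the work surface; the furniture and walls round the work are solid. World frame = base frame: x ahead of the robot, y to its left, z up, the work surface at z = 0. Lengths are in mm, angles in rad, forces in N, time in s.
With the tool pointing down it reaches from about 350 to 875 mm from the base axis. Payload 4.2 kg.
Tool frame: the origin (TCP) lies at the very end of the fingers, on their centre line; the grasp point (between the pads) lies 19 mm behind it; z points along the fingers, y is the line along which they close (so a half turn about z gives the same grasp; the last joint's range is limited). The gripper opens to 85 mm and grips with 20 to 120 N. Pads are 22 mm wide; open, the fingers measure 114 mm over their backs; the gripper's body (76 mm by 85 mm) begins 54 mm behind the grasp point. The pads swing forward as they close: fully open they stand 13 mm farther back than shut.
Start: joints at [-0.959, 0.385, 0.008, 0, -1.194, -0.259], TCP at [215.969, -586.478, 231.312] pointing down, gripper open.
Joint ranges: [-3.14, 3.14], [-1.21, 2.06], [-1.07, 1.41], [-3.16, 2.05], [-2.99, -0.16], [-3.1, 3.1]. Speed limits (rad/s): [2.79, 2.79, 3.14, 3.14, 3.14, 3.14].

### API

Orientations are given as a unit quaternion [x, y, z, w].
In Python, from bench import arm, optics gives the robot as it stands. The module is installed in compiled form; this text tells all that it offers.
- The arm moves only by the tool step_arm, never from a script. Its argument "motion" is a list of rows, each an object with "dr": the turn, a rotation vector about the tool's x, y, z in units of 8 degrees (1.0 is 8 degrees), a list of three; "slide": the shift along the tool's x, y, z in mm, a list of three; "jaw": the finger opening in mm, from 0 to 85.4. A call has exactly 8 rows; each row is the pose to reach, as a shift and turn from the pose commanded when the call began, along the tool's axes at that moment; what a row does not reach only later rows make up. A row lasts 1/8 s, in which the tool goes at most 62.5 mm and 10.7 degrees, less where a joint would pass 70% of its speed; a pose out of reach is approached as far as the arm can. A call with a gripper value outside its range is refused whole. The fingers move at their own pace and stop on an object; the grip force is fixed at half the most. Time passes only in rows, so rows that repeat a pose let the fingers close, or fill a call up. It gives the time, the measured TCP pose, the force, the opening and the grip force at its end, in the units of the state.
- arm.read_state(): the state, without advancing time (a new reading comes with each control period).
- optics.get_image(name): name is "scene" or "top" or "wrist"; returns the picture (420x560x3 uint8, blue, green, red); there is no depth.
- optics.camera_info(name): a dict with "camera_matrix" (3x3 intrinsics, pixels), "view" (4x4, takes a point from world to camera coordinates); the wrist camera has in their place "T_tool_cam" (4x4, takes a point from camera to tool coordinates, whose origin is the TCP and whose axes are the flange's). Camera axes: x right, y up, looking along -z (the intrinsics and any distortion apply to the point x, -y, -z); pixel columns grow to the right and rows downward; lengths in mm; the calibration is good to about 2 mm. A picture is of the moment at which its call begins: read the wrist's pose just before it. camera_info takes no time and is no camera call.
- arm.job_done(): hands the job in; it is judged then, once.
The state is a dict: "clock": time; "joints": joint angles; "joint_vel": joint speeds; "joint_efforts": joint torques, N m; "position": TCP position; "ee_rot": TCP orientation; "contact_force": force on the tool from outside, world axes, zero at the start; "wrist_torque": the same for the moment, N m; "gripper_width": finger opening in mm; "grasp_force": force on a finger pad.
Only numpy, scipy, OpenCV 4.12 (cv2) and the standard library are available. Lean on these libraries where they do the work, as an engineer would, in place of code of your own. Each camera call takes 0.05 s, during which the arm holds its last target. There are 200 camera calls.

### The job

Close the grey sample case with your fingertips: push its blue flap over until it lies flat on the case, then, holding it down, gently push it by its yellow thumb step fully home under the aluminium lip so that it stays shut by itself. Do not pinch the flap at any time, leave the beaker, the atomiser and the tin beside the case alone, and draw back when you are done.

Things in the scene. Friction and masses are not known exactly. Their poses are not given: they have to be found in the camera images.
- case: open grey plastic case, fixed to the table, 160 mm along its x, 110 mm along its y, rim 36 mm high, three small atomisers lying inside. Origin: centre of its underside; z up; +x runs from the hinge end to the lip end. Dark hinge ears, up to 45 mm high, stand at x = -73, y = +-51 mm
- hinge_axis (a point): middle of the hinge axis of the flap, at (-73, 0, 38) mm in the case's frame; the axis runs along the case's y
- lip_edge (a point): middle of the lower inner edge of the fixed aluminium lip at the case's +x end, at (60, 0, 44.5) mm in the case's frame. The lip is 5 mm thick, spans the full width and reaches over the case from x = 80 to x = 60 mm; its top is 49.5 mm above the table
- flap_edge (a point): middle of the free edge of the blue flap, at mid-thickness; 128 mm from the hinge axis when joint tuck is 0. Axes of the flap: x from the hinge to the free edge, z out of the outer face (up when shut). The flap is 88 mm wide; its plate is 4 mm thick
- step_foot (a point): foot of the steep face of the yellow thumb step, mid-width, 87 mm from the hinge axis when joint tuck is 0, level with the top of the flap's 4 mm plate; axes as flap_edge. The 88 mm wide face looks to the hinge and is 10 mm high; beyond it the step slopes down to the free edge. Between hinge and step the face is flat (2 mm panel) for 65 mm: room for the fingertips
- fold (a joint): angle of the flap about the hinge, rad: 0 lying flat and shut on the rim, 1.57 upright, up to 1.9 leaning away from the lip. A spring (0.12 Nm/rad, relaxed at 1.45) with friction (0.06 Nm): it stays where it is between about 0.9 and 1.9, and let go below that it springs back up to about 0.7 to 0.9 unless it is held by the lip
- tuck (a joint): how far the flap is slid out in its own plane, away from the hinge, m: 0 drawn back, 0.018 fully home (hard stop). Starts at 0 to 0.003, stays where left (friction 2 N). When flat, its edge is 5 mm short of the lip at 0, and 13 mm beneath it at 0.018. If slid out over 0.004 before it is flat, the edge lands on top of the lip; then push it back to the hinge
- outer_face: outer face of the blue flap with the yellow step (plate and panel 6 mm thick together), the side that is pushed; it looks up when shut. Origin at the hinge axis when joint tuck is 0, axes as flap_edge
- inner_face: grey lining on the inner face of the flap, 104 x 80 mm, 2 mm thick, the side that looks into the case when shut; same origin and axes as outer_face
- beaker: loose small clear beaker, 47 mm wide, 55 mm high, standing off the lip end of the case, toward its -y side; leave alone. Origin: centre of its underside
- atomiser: loose slim atomiser with black cap, 18 mm wide, 80 mm high, standing beside the case on its -y side; leave alone, it tips easily. Origin: centre of its underside
- tin: loose round flat tin with green lid, 59 mm wide, 26 mm high, beside the case on its -y side; leave alone. Origin: centre of its underside

How it is judged (in metres and radians):
On the way:
1. the flap has been folded over flat on the case (value of joint fold below 0.08 rad), for 0.1 s.
At the end, for the whole second after the job is handed in: The flap lies flat (joint fold below 0.07 rad) with its edge under the lip (joint tuck above 0.014 of 0.018 m), held there by the lip with nothing touching it. Beaker, atomiser and tin stand within 20 mm of where they stood (value of joint fold below 0.07 rad and value of joint tuck above 0.014 m and distance of each of beaker, atomiser, tin from where it was at the start of the episode below 0.02 m and angle between each of beaker, atomiser, tin's own z axis and vertical below 0.4 rad).
It fails at once if the flap is pinched: the fingers press its outer and inner face at once (contact force between the fingers and outer_face above 2 N and contact force between the fingers and inner_face above 2 N).
It fails at once if the flap is handled roughly: the fingers press on it with more than 40 N (contact force between the fingers and outer_face above 40 N or contact force between the fingers and inner_face above 40 N).
It fails at once if the beaker is moved more than 20 mm, lifted or tipped (distance of beaker from where it was at the start of the episode above 0.02 m or angle between beaker's own z axis and vertical above 0.4 rad).
It fails at once if the atomiser is moved more than 20 mm, lifted or tipped (distance of atomiser from where it was at the start of the episode above 0.02 m or angle between atomiser's own z axis and vertical above 0.4 rad).
It fails at once if the tin is moved more than 20 mm, lifted or tipped (distance of tin from where it was at the start of the episode above 0.02 m or angle between tin's own z axis and vertical above 0.4 rad).
It also fails if it takes over 42 s, if anything falls off the work surface, if the arm or the gripper's body presses on something with over 40 N, if the wrist force passes 120 N, or if a joint passes its speed limit or range.

## Working session

There is one attempt and no reset: what is moved stays moved. The work goes in short steps, Python scripts to look and compute and a tool call to move; the robot and the scene stay as the last step left them, time stands still between calls to the robot, and variables do not carry over. Pictures are saved under pics/ and viewed, at most 13 in all, crops included, and the job is handed in when it is done.

Besides the shell and the picture viewer there is one more tool, called after "Emit:" as name(argument=value, ...), one argument or row to a line, values as JSON. step_arm: Moves the arm, as the interface text tells. Its arguments: {"type":"object","properties":{"motion":{"type":"array","items":{"type":"object","properties":{"dr":{"type":"array","items":{"type":"number"}},"slide":{"type":"array","items":{"type":"number"}},"jaw":{"type":"number"}}}}},"required":["motion"]}

```bash
mkdir -p pics
python3 - <<'E'
from bench import arm, optics
import cv2,numpy as np
s=arm.read_state();print(s['clock'],s['position'],s['ee_rot'],s['gripper_width'])
for n in ('scene','top'):
    cv2.imwrite(f'pics/{n}0.png',cv2.resize(optics.get_image(n),(784,588),interpolation=cv2.INTER_CUBIC))
    print(n,{k:np.round(v,3).tolist() if not isinstance(v,str) else v for k,v in optics.camera_info(n).items()})
print(optics.camera_info('wrist'))
E
```

```text
0.0 [ 215.75666159 -585.93728152  230.25139568] [-1.75400834e-01  9.84496500e-01  1.06293932e-03 -2.43380814e-04] 85.31249052100982
scene {'camera_matrix': [[533.529, 0.0, 270.674], [0.0, 533.529, 209.367], [0.0, 0.0, 1.0]], 'view': [[0.649, -0.761, 0.011, -337.682], [0.542, 0.472, 0.695, -266.466], [-0.534, -0.445, 0.719, -651.326], [0.0, 0.0, 0.0, 1.0]]}
top {'camera_matrix': [[381.99, 0.0, 281.275], [0.0, 381.99, 208.55], [0.0, 0.0, 1.0]], 'view': [[0.033, -0.999, 0.002, -58.714], [0.974, 0.032, 0.224, -494.321], [-0.224, -0.005, 0.975, -809.531], [0.0, 0.0, 0.0, 1.0]]}
{'camera_matrix': array([[336.61046511,   0.        , 275.50979214],
       [  0.        , 336.61046511, 203.59070663],
       [  0.        ,   0.        ,   1.        ]]), 'T_tool_cam': array([[ 3.30111387e-05,  9.55078169e-01,  2.96353996e-01,
         7.38031440e+01],
       [ 9.99999908e-01,  9.54157387e-05, -4.18893035e-04,
        -1.21011691e+00],
       [-4.28352428e-04,  2.96353982e-01, -9.55078077e-01,
        -1.43065399e+02],
       [ 0.00000000e+00,  0.00000000e+00,  0.00000000e+00,
         1.00000000e+00]])}
```

View pics/scene0.png

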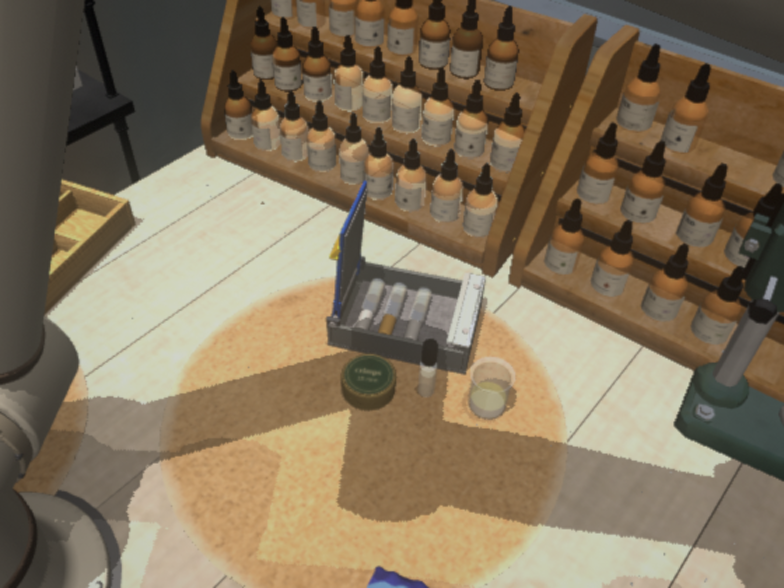

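View pics/top0.png

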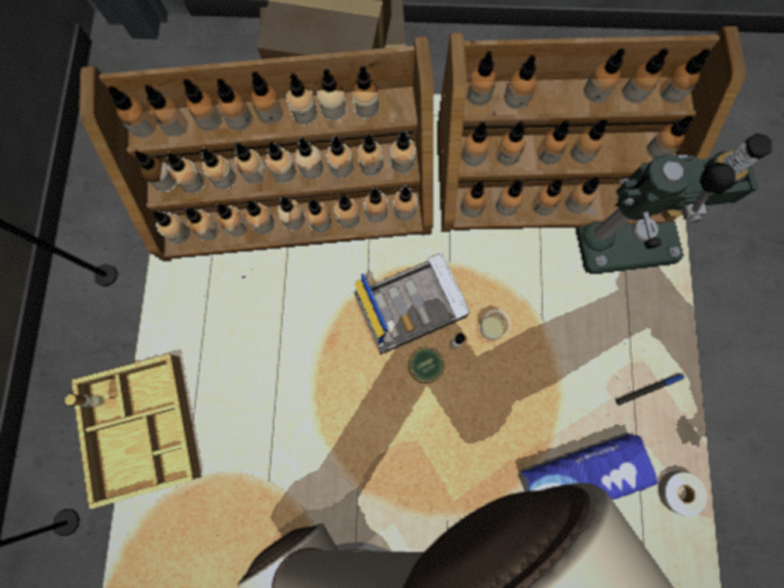

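The scene image shows the case near (405,315) with its flap about upright and the lip at right. The tin (368,380), atomiser (428,370) and beaker (490,388) are in front. In the top view, the case is near (412,303). I'll enlarge both.

Run:
```python
import cv2
from bench import optics
t=optics.get_image('top')[165:285,235:385]; s=optics.get_image('scene')[120:310,220:380]
cv2.imwrite('pics/t1.png',cv2.resize(t,None,fx=5,fy=5,interpolation=cv2.INTER_CUBIC))
cv2.imwrite('pics/s1.png',cv2.resize(s,None,fx=3,fy=3,interpolation=cv2.INTER_CUBIC))
```

```text
(no output)
```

View pics/t1.png

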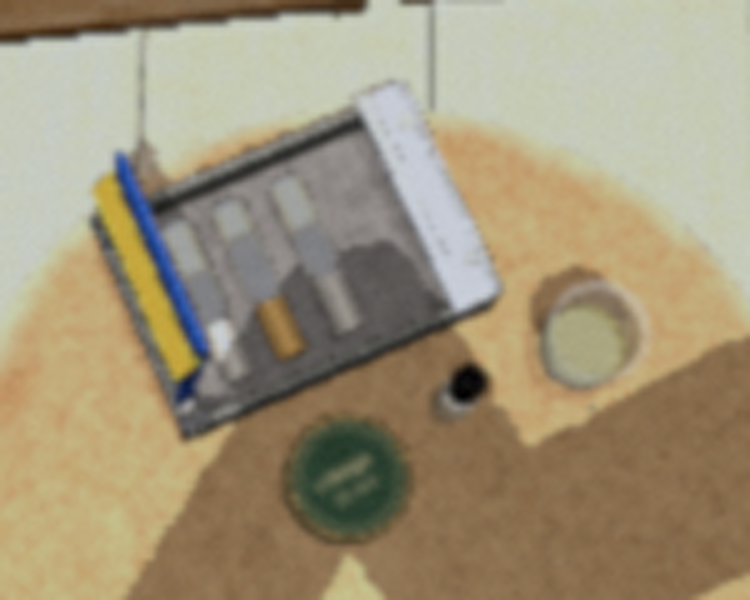

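View pics/s1.png

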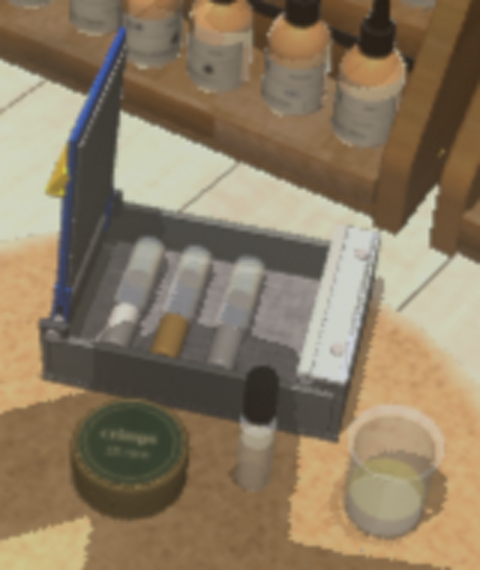

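Top crop: lip corners at (357,100), (402,82), (498,297), (455,313) and flap edge ends at (120,152), (205,358). Scene crop: lip corners at (347,228), (380,235), (302,373), (345,383) and flap edge ends at (125,32), (75,130). Next I fit the case pose and fold.

```bash
cat > h.py <<'E'
import numpy as np
from bench import optics
from scipy.spatial.transform import Rotation as R
def proj(n,P):
    c=optics.camera_info(n);V=np.array(c['view']);K=np.array(c['camera_matrix'])
    p=np.atleast_2d(P)@V[:3,:3].T+V[:3,3]; p=p*[1,-1,-1]; q=p@K.T; return q[:,:2]/q[:,2:]
def ray_z(n,uv,z):
    from scipy.optimize import fsolve
    return fsolve(lambda q:proj(n,[q[0],q[1],z])[0]-uv,[500,0])
def case2w(c,P): 
    return R.from_euler('z',c[2]).apply(np.atleast_2d(P))+[c[0],c[1],0]
E
python3 - <<'E'
from h import *
from scipy.optimize import least_squares
T=lambda a:np.array(a)/5+[235,165]
S=lambda a:np.array(a)/3+[220,120]
L=[[60,55,49.5],[80,55,49.5],[80,-55,49.5],[60,-55,49.5]]
PT=np.array(L); UT=T([[357,100],[402,82],[498,297],[455,313]])
PS=np.array(L+[[-80,-55,36],[-80,-55,0],[80,-55,0]]); US=S([[347,228],[380,235],[345,383],[302,373],[43,322],[47,380],[338,437]])
f=lambda c:np.r_[(proj('top',case2w(c,PT))-UT).ravel(),(proj('scene',case2w(c,PS))-US).ravel()]
g=ray_z('top',T([300,260]),40);print(g)
best=min((least_squares(f,[*g,a],loss='soft_l1') for a in (-1.2,0,-2.4)),key=lambda r:r.cost)
c=best.x;print(c,np.round(f(c).reshape(-1,2),1).tolist())
FT=T([[120,152],[205,358]]);FS=S([[125,32],[75,130]])
def fl(q):
    P=[[-73+128*np.cos(q)-0*np.sin(q),y,38+128*np.sin(q)] for y in(44,-44)]
    P=case2w(c,P);return np.r_[(proj('top',P)-FT).ravel(),(proj('scene',P)-FS).ravel()]
r=least_squares(lambda q:fl(q[0]),[1.5]);print('fold',r.x,np.round(r.fun,1))
for n,uv,z in [('beaker',[595,330],55),('atom',[468,383],80),('tin',[348,478],26)]:
    w=ray_z('top',T(uv),z);print(n,w, R.from_euler('z',-c[2]).apply([*(w-c[:2]),0]))
print('hinge',case2w(c,[-73,0,38]))
E
```

```text
[480.81993482 -74.43100396]
[485.44530301 -71.54549106  -1.14059677] [[2.0, -2.0], [0.9, -1.6], [1.4, -1.7], [1.9, -1.6], [-0.6, -0.9], [0.5, -0.8], [-0.9, -0.1], [0.3, 0.4], [-2.2, 3.6], [-2.6, -0.8], [-1.6, 2.5]]
fold [1.4793531] [-0.1 -1.8 -0.1 -2.6 -0.  -1.9 -1.3  2.8]
beaker [ 450.09837502 -206.81908537] [108.20629508 -88.54235337   0.        ]
atom [ 420.71302598 -147.02167285] [ 41.60224677 -90.31154284   0.        ]
tin [383.1825366  -99.22607239] [ -17.4905126  -104.48909007    0.        ]
hinge [[455.00049379  -5.19706537  38.        ]]
```

Emit:
step_arm(
  motion=[
    {"dr":[0,0,-0.1],"slide":[-20,25,0],"jaw":0},
    {"dr":[0,0,-0.2],"slide":[-55,65,0],"jaw":0},
    {"dr":[0,0,-0.3],"slide":[-90,110,0],"jaw":0},
    {"dr":[0,0,-0.4],"slide":[-130,155,0],"jaw":0},
    {"dr":[0,0,-0.5],"slide":[-170,200,0],"jaw":0},
    {"dr":[0,0,-0.55],"slide":[-205,245,0],"jaw":0},
    {"dr":[0,0,-0.55],"slide":[-240,285,0],"jaw":0},
    {"dr":[0,0,-0.55],"slide":[-270,325,0],"jaw":0},
  ],
)

```text
clock: 1.2
position: [357.4, -186.5, 231.5]
ee_rot: [-0.213, 0.977, -0.0, 0.0]
contact_force: [1.1, -0.4, 0.3]
gripper_width: -0.0
grasp_force: 0.0
```

```bash
cat >> h.py <<'E'
from bench import arm
C=[485.4,-71.5,-1.1406]
def where(c=C):
    s=arm.read_state();p=R.from_euler('z',-c[2]).apply(np.array(s['position'])-[c[0],c[1],0])
    M=R.from_euler('z',-c[2])*R.from_quat(s['ee_rot']); f=R.from_euler('z',-c[2]).apply(s['contact_force'])
    print('t',round(s['clock'],2),'case xyz',p.round(1),'F',np.round(f,1),'w',round(s['gripper_width'],1));return s,p,M
E
python3 -c "
from h import *
s,p,M=where();print(s['position'],M.as_matrix().round(3).tolist())"
```

```text
t 1.2 case xyz [  51.1 -164.3  231.5] F [0.8 0.9 0.3] w -0.0
[ 357.41398172 -186.50127192  231.49641577] [[-0.0, -1.0, 0.0], [-1.0, 0.0, 0.001], [-0.001, -0.0, -1.0]]
```

Emit:
step_arm(
  motion=[
    {"dr":[0,0,0],"slide":[-20,10,0],"jaw":0},
    {"dr":[0,0,0],"slide":[-50,25,0],"jaw":0},
    {"dr":[0,0,0],"slide":[-80,40,0],"jaw":0},
    {"dr":[0,0,0],"slide":[-104,51,0],"jaw":0},
    {"dr":[0,0,0],"slide":[-104,51,0],"jaw":0},
    {"dr":[0,0,0],"slide":[-104,51,0],"jaw":0},
    {"dr":[0,0,0],"slide":[-104,51,0],"jaw":0},
    {"dr":[0,0,0],"slide":[-104,51,0],"jaw":0},
  ],
)

```text
clock: 2.2
position: [429.9, -99.0, 231.4]
ee_rot: [-0.213, 0.977, 0.0, 0.0]
contact_force: [0.2, -0.4, 0.0]
gripper_width: -0.0
grasp_force: 0.0
```

```bash
python3 -c "
from h import *
import cv2,json
s,p,M=where();json.dump([list(s['position']),list(s['ee_rot'])],open('w.json','w'))
cv2.imwrite('pics/w1.png',cv2.resize(optics.get_image('wrist'),(784,588),interpolation=cv2.INTER_CUBIC))"
```

```text
t 2.2 case xyz [  1.9 -61.9 231.4] F [0.5 0.  0. ] w -0.0
```

View pics/w1.png

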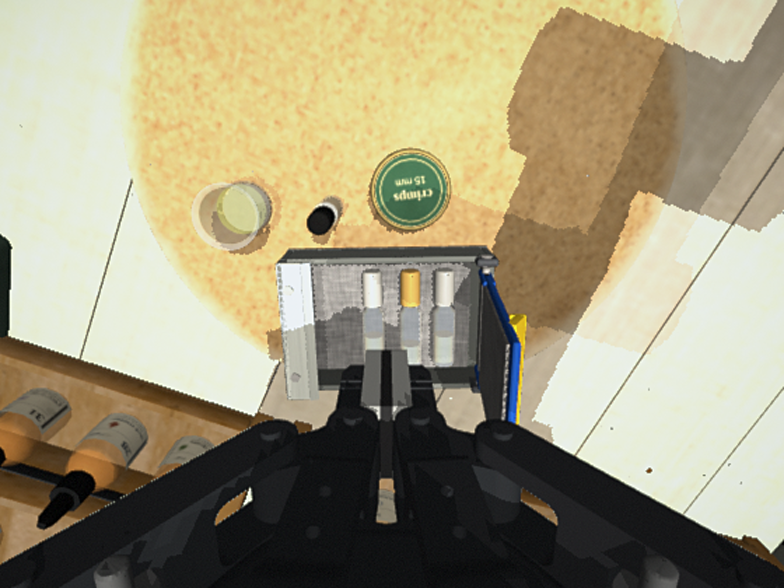

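Wrist view: lip corners at (309,263), (279,263), (289,400), (317,398), the rear rim corner at (496,250), the ear at (487,264), and the flap's near free corner at about (517,345).

Run:
```python
from h import *
import json
from scipy.optimize import least_squares
pos,q=json.load(open('w.json'));i=optics.camera_info('wrist');K=i['camera_matrix'];T=i['T_tool_cam']
def pw(P):
    p=R.from_quat(q).inv().apply(np.atleast_2d(P)-pos); p=(p-T[:3,3])@T[:3,:3]; p=p*[1,-1,-1];u=p@K.T;return u[:,:2]/u[:,2:]
P=np.array([[60,-55,49.5],[80,-55,49.5],[80,55,49.5],[60,55,49.5],[-80,-55,36],[-73,-51,45]]);U=np.array([[309,263],[279,263],[289,400],[317,398],[496,250],[487,264]])/1.4
f=lambda c:(pw(case2w(c,P))-U).ravel()
r=least_squares(f,C,x_scale=[1,1,.01],loss='soft_l1');print(r.x,f(r.x).round(1))
E=lambda a:pw(case2w(r.x,[[-73+128*np.cos(a),-44,38+128*np.sin(a)]]))*1.4
for a in (1.4,1.45,1.5,1.55,1.6,1.7):print(a,E(a).round(0))
```

```text
[486.72115558 -69.96457068  -1.11722704] [-2.7 -0.3 -1.3  0.2  0.9 -0.3 -0.8  0.8  1.4  2.4  2.7 -1.5]
1.4 [[498. 338.]]
1.45 [[511. 339.]]
1.5 [[525. 339.]]
1.55 [[538. 339.]]
1.6 [[552. 339.]]
1.7 [[577. 337.]]
```

```bash
sed -i 's/^C=.*/C=[486.0,-70.7,-1.13]/' h.py; python3 -c "
from h import *
where()"
```

```text
t 2.25 case xyz [  1.7 -62.7 231.4] F [-0.4  0.3 -0.5] w -0.1
```

Emit:
step_arm(
  motion=[
    {"dr":[0,0,0],"slide":[-15,25,0],"jaw":0},
    {"dr":[0,0,0],"slide":[-35,65,0],"jaw":0},
    {"dr":[0,0,0],"slide":[-55,105,0],"jaw":0},
    {"dr":[0,0,0],"slide":[-63,117,10],"jaw":0},
    {"dr":[0,0,0],"slide":[-63,117,40],"jaw":0},
    {"dr":[0,0,0],"slide":[-63,117,70],"jaw":0},
    {"dr":[0,0,0],"slide":[-63,117,86],"jaw":0},
    {"dr":[0,0,0],"slide":[-63,117,86],"jaw":0},
  ],
)

```text
clock: 3.25
position: [437.8, 33.1, 143.9]
ee_rot: [-0.213, 0.977, -0.0, -0.002]
contact_force: [0.3, -0.4, 0.5]
gripper_width: 0.0
grasp_force: 0.0
```

```bash
python3 -c "
from h import *
import cv2
where()
cv2.imwrite('pics/s2.png',cv2.resize(optics.get_image('scene')[80:290,180:400],None,fx=2.7,fy=2.7,interpolation=cv2.INTER_CUBIC))"
```

```text
t 3.25 case xyz [-114.4    0.7  143.9] F [0.5 0.1 0.5] w 0.0
```

View pics/s2.png

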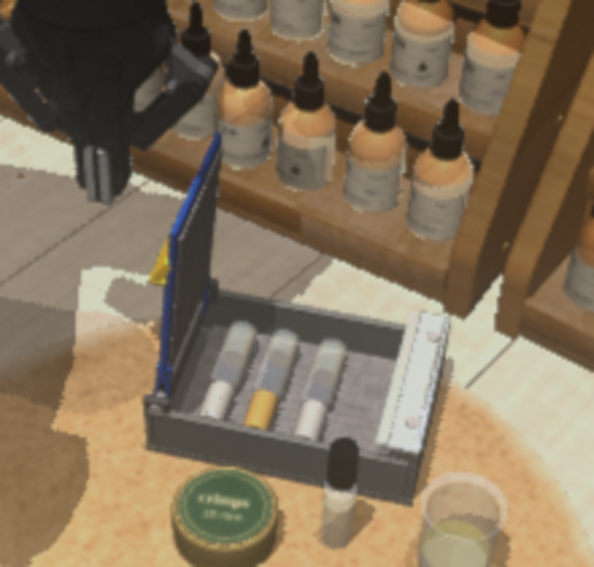

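The closed fingers are at (100,190), behind the flap and just below its free edge. Starting the arc push on the step's slope.

Emit:
step_arm(
  motion=[
    {"dr":[0,0,0],"slide":[0,-15,0],"jaw":0},
    {"dr":[0,0,0],"slide":[0,-30,0],"jaw":0},
    {"dr":[0,0,0],"slide":[0,-37,0],"jaw":0},
    {"dr":[0,0,0],"slide":[0,-44,1],"jaw":0},
    {"dr":[0,0,0],"slide":[0,-51,2],"jaw":0},
    {"dr":[0,0,0],"slide":[0,-58,4],"jaw":0},
    {"dr":[0,0,0],"slide":[0,-65,5],"jaw":0},
    {"dr":[0,0,0],"slide":[0,-72,8],"jaw":0},
  ],
)

```text
clock: 4.3
position: [469.1, -31.7, 137.2]
ee_rot: [-0.213, 0.977, -0.0, 0.0]
contact_force: [0.6, 1.1, 0.5]
gripper_width: -0.1
grasp_force: 0.4
```

Emit:
step_arm(
  motion=[
    {"dr":[0,0,0],"slide":[0,-6,3],"jaw":0},
    {"dr":[0,0,0],"slide":[0,-12,6],"jaw":0},
    {"dr":[0,0,0],"slide":[0,-18,10],"jaw":0},
    {"dr":[0,0,0],"slide":[0,-24,14],"jaw":0},
    {"dr":[0,0,0],"slide":[0,-30,18],"jaw":0},
    {"dr":[0,0,0],"slide":[0,-35,22],"jaw":0},
    {"dr":[0,0,0],"slide":[0,-40,27],"jaw":0},
    {"dr":[0,0,0],"slide":[0,-44,32],"jaw":0},
  ],
)

```text
clock: 5.3
position: [487.6, -71.7, 105.1]
ee_rot: [-0.213, 0.977, -0.0, 0.0]
contact_force: [0.5, 0.8, 2.2]
gripper_width: 0.1
grasp_force: 1.0
```

```bash
python3 -c "
from h import *
import cv2
where()
cv2.imwrite('pics/s3.png',cv2.resize(optics.get_image('scene')[80:290,180:400],None,fx=2.7,fy=2.7,interpolation=cv2.INTER_CUBIC))"
```

```text
t 5.3 case xyz [  1.6   1.  105.1] F [-0.5  0.8  2.2] w 0.1
```

View pics/s3.png

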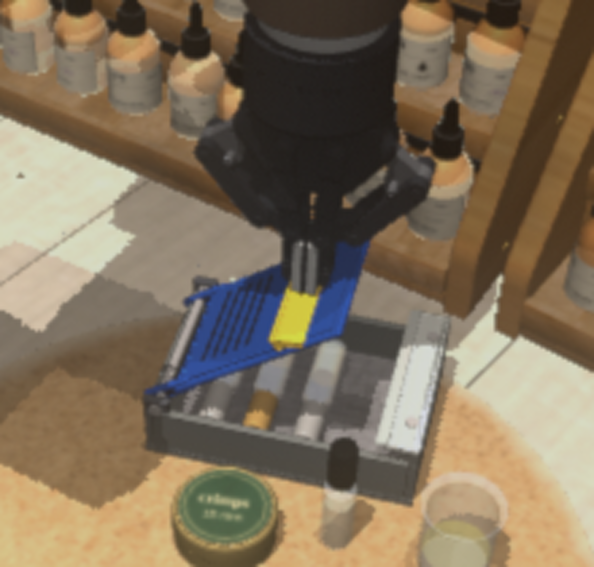

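The flap is at about 0.6 rad with the fingers on its sloping end at (305,270). Next: lift, move back, and re-enter on the flat panel behind the step.

Emit:
step_arm(
  motion=[
    {"dr":[0,0,0],"slide":[0,0,-20],"jaw":0},
    {"dr":[0,0,0],"slide":[0,5,-45],"jaw":0},
    {"dr":[0,0,0],"slide":[0,25,-50],"jaw":0},
    {"dr":[0,0,0],"slide":[0,48,-45],"jaw":0},
    {"dr":[0,0,0],"slide":[0,48,-30],"jaw":0},
    {"dr":[0,0,0],"slide":[0,48,-10],"jaw":0},
    {"dr":[0,0,0],"slide":[0,48,5],"jaw":0},
    {"dr":[0,0,0],"slide":[0,48,8],"jaw":0},
  ],
)

```text
clock: 6.35
position: [466.0, -28.0, 96.1]
ee_rot: [-0.213, 0.977, -0.0, -0.002]
contact_force: [1.1, -0.4, -0.2]
gripper_width: 0.4
grasp_force: 0.0
```

```bash
python3 -c "
from h import *
import cv2
where()
cv2.imwrite('pics/s4.png',cv2.resize(optics.get_image('scene')[80:290,180:400],None,fx=2.7,fy=2.7,interpolation=cv2.INTER_CUBIC))"
```

```text
t 6.35 case xyz [-47.1   0.1  96.1] F [ 0.8  0.8 -0.2] w 0.4
```

View pics/s4.png

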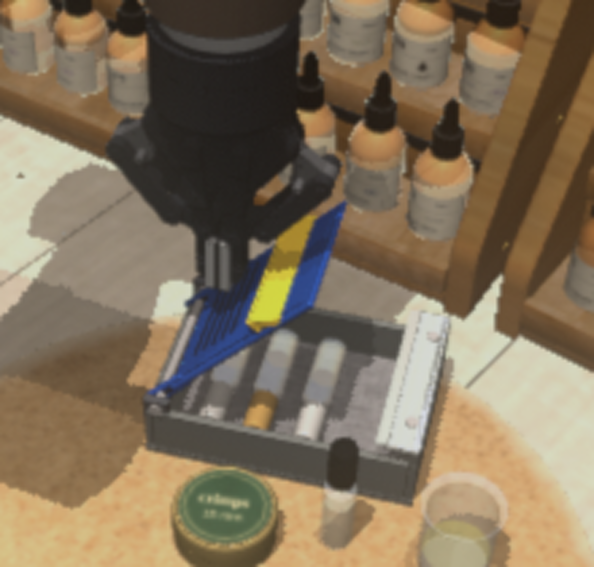

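Emit:
step_arm(
  motion=[
    {"dr":[0,0,0],"slide":[0,-3,7],"jaw":0},
    {"dr":[0,0,0],"slide":[0,-6,12],"jaw":0},
    {"dr":[0,0,0],"slide":[0,-10,17],"jaw":0},
    {"dr":[0,0,0],"slide":[0,-14,22],"jaw":0},
    {"dr":[0,0,0],"slide":[0,-17,27],"jaw":0},
    {"dr":[0,0,0],"slide":[0,-20,32],"jaw":0},
    {"dr":[0,0,0],"slide":[0,-22,37],"jaw":0},
    {"dr":[0,0,0],"slide":[0,-24,42],"jaw":0},
  ],
)

```text
clock: 7.4
position: [477.8, -49.6, 55.2]
ee_rot: [-0.213, 0.977, -0.0, 0.001]
contact_force: [1.3, 0.6, 4.8]
gripper_width: 0.3
grasp_force: 1.7
```

```bash
python3 -c "
from h import *
import cv2
where()"
```

```text
t 7.4 case xyz [-22.6   1.5  55.2] F [0.  1.4 4.8] w 0.3
```

Emit:
step_arm(
  motion=[
    {"dr":[0,0,0],"slide":[0,0,2],"jaw":0},
    {"dr":[0,0,0],"slide":[0,0,4],"jaw":0},
    {"dr":[0,0,0],"slide":[0,0,6],"jaw":0},
    {"dr":[0,0,0],"slide":[0,0,7.5],"jaw":0},
    {"dr":[0,0,0],"slide":[0,0,9],"jaw":0},
    {"dr":[0,0,0],"slide":[0,0,10],"jaw":0},
    {"dr":[0,0,0],"slide":[0,0,10.5],"jaw":0},
    {"dr":[0,0,0],"slide":[0,0,10.5],"jaw":0},
  ],
)

```text
clock: 8.4
position: [477.2, -49.6, 44.8]
ee_rot: [-0.213, 0.977, 0.0, -0.0]
contact_force: [2.1, -1.9, 3.0]
gripper_width: -0.0
grasp_force: 1.8
```

```bash
python3 -c "
from h import *
import cv2
where()
cv2.imwrite('pics/s5.png',cv2.resize(optics.get_image('scene')[80:290,180:400],None,fx=2.7,fy=2.7,interpolation=cv2.INTER_CUBIC))"
```

```text
t 8.4 case xyz [-22.9   1.1  44.8] F [2.7 1.1 3. ] w -0.0
```

View pics/s5.png

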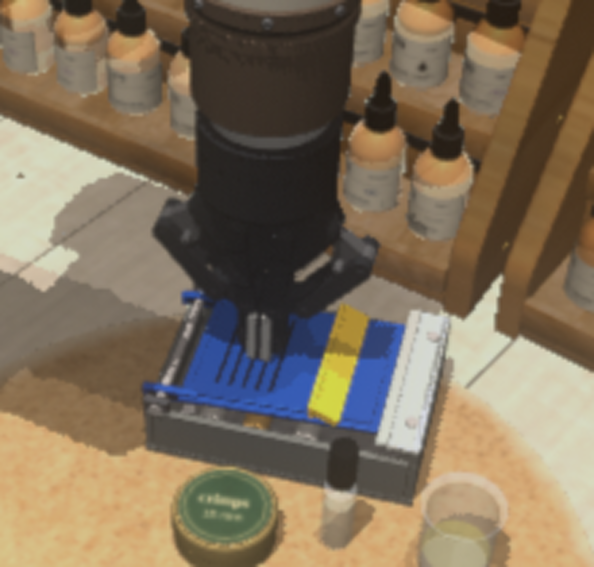

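Nearly flat, with the free edge just short of the lip. Pressing down gently.

Emit:
step_arm(
  motion=[
    {"dr":[0,0,0],"slide":[0,0,0.5],"jaw":0},
    {"dr":[0,0,0],"slide":[0,0,1],"jaw":0},
    {"dr":[0,0,0],"slide":[0,0,1.5],"jaw":0},
    {"dr":[0,0,0],"slide":[0,0,2],"jaw":0},
    {"dr":[0,0,0],"slide":[0,0,2],"jaw":0},
    {"dr":[0,0,0],"slide":[0,0,2],"jaw":0},
    {"dr":[0,0,0],"slide":[0,0,2],"jaw":0},
    {"dr":[0,0,0],"slide":[0,0,2],"jaw":0},
  ],
)

```text
clock: 9.45
position: [477.2, -49.5, 42.8]
ee_rot: [-0.213, 0.977, 0.0, -0.0]
contact_force: [1.9, -2.5, 3.5]
gripper_width: -0.1
grasp_force: 1.8
```

```bash
python3 -c "
from h import *
where()"
```

```text
t 9.45 case xyz [-22.9   1.1  42.8] F [3.1 0.6 3.5] w -0.1
```

Emit:
step_arm(
  motion=[
    {"dr":[0,0,0],"slide":[0,0,0.3],"jaw":0},
    {"dr":[0,0,0],"slide":[0,0,0.6],"jaw":0},
    {"dr":[0,0,0],"slide":[0,0,0.9],"jaw":0},
    {"dr":[0,0,0],"slide":[0,0,1.2],"jaw":0},
    {"dr":[0,0,0],"slide":[0,0,1.5],"jaw":0},
    {"dr":[0,0,0],"slide":[0,0,1.5],"jaw":0},
    {"dr":[0,0,0],"slide":[0,0,1.5],"jaw":0},
    {"dr":[0,0,0],"slide":[0,0,1.5],"jaw":0},
  ],
)

```text
clock: 10.45
position: [477.3, -49.5, 41.6]
ee_rot: [-0.213, 0.977, -0.0, 0.0]
contact_force: [1.6, -3.1, 6.2]
gripper_width: 0.1
grasp_force: 3.3
```

```bash
python3 -c "
from h import *
where()"
```

```text
t 10.45 case xyz [-22.9   1.1  41.6] F [3.5 0.1 6.2] w 0.1
```

Contact with the rim is starting (z matches 42). Adding slight pressure, then sliding toward the step.

Emit:
step_arm(
  motion=[
    {"dr":[0,0,0],"slide":[0,0,0.6],"jaw":0},
    {"dr":[0,0,0],"slide":[0,0,0.6],"jaw":0},
    {"dr":[0,0,0],"slide":[0,-4,0.6],"jaw":0},
    {"dr":[0,0,0],"slide":[0,-8,0.6],"jaw":0},
    {"dr":[0,0,0],"slide":[0,-12,0.6],"jaw":0},
    {"dr":[0,0,0],"slide":[0,-16,0.6],"jaw":0},
    {"dr":[0,0,0],"slide":[0,-19,0.6],"jaw":0},
    {"dr":[0,0,0],"slide":[0,-20,0.6],"jaw":0},
  ],
)

```text
clock: 11.45
position: [485.1, -66.6, 41.0]
ee_rot: [-0.213, 0.977, 0.001, -0.0]
contact_force: [-1.6, 6.1, 8.9]
gripper_width: 0.3
grasp_force: 4.6
```

```bash
python3 -c "
from h import *
import cv2
where()
cv2.imwrite('pics/s6.png',cv2.resize(optics.get_image('scene')[150:290,220:380],None,fx=4,fy=4,interpolation=cv2.INTER_CUBIC))"
```

```text
t 11.45 case xyz [-4.1  1.  41. ] F [-6.2  1.2  8.9] w 0.3
```

View pics/s6.png

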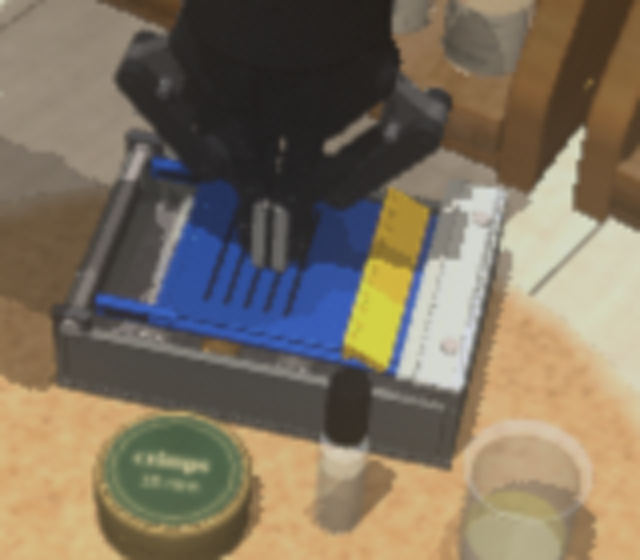

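The flap moved with the finger and its edge is now under the lip; the step is still ahead of the finger. Sliding up to the step to finish home.

Emit:
step_arm(
  motion=[
    {"dr":[0,0,0],"slide":[0,-4,0],"jaw":0},
    {"dr":[0,0,0],"slide":[0,-8,0],"jaw":0},
    {"dr":[0,0,0],"slide":[0,-12,0],"jaw":0},
    {"dr":[0,0,0],"slide":[0,-16,0],"jaw":0},
    {"dr":[0,0,0],"slide":[0,-19,0],"jaw":0},
    {"dr":[0,0,0],"slide":[0,-21,0],"jaw":0},
    {"dr":[0,0,0],"slide":[0,-23,0],"jaw":0},
    {"dr":[0,0,0],"slide":[0,-23,0],"jaw":0},
  ],
)

```text
clock: 12.5
position: [493.8, -87.6, 40.5]
ee_rot: [-0.213, 0.977, 0.001, -0.001]
contact_force: [-1.6, 3.6, 6.7]
gripper_width: -0.1
grasp_force: 3.6
```

```bash
python3 -c "
from h import *
where()"
```

```text
t 12.5 case xyz [18.6 -0.2 40.5] F [-3.9  0.   6.7] w -0.1
```

Emit:
step_arm(
  motion=[
    {"dr":[0,0,0],"slide":[0,-0.5,0],"jaw":0},
    {"dr":[0,0,0],"slide":[0,-1,0],"jaw":0},
    {"dr":[0,0,0],"slide":[0,-1.5,0],"jaw":0},
    {"dr":[0,0,0],"slide":[0,-2,0],"jaw":0},
    {"dr":[0,0,0],"slide":[0,-2.5,0],"jaw":0},
    {"dr":[0,0,0],"slide":[0,-3,0],"jaw":0},
    {"dr":[0,0,0],"slide":[0,-3.5,0],"jaw":0},
    {"dr":[0,0,0],"slide":[0,-4,0],"jaw":0},
  ],
)

```text
clock: 13.5
position: [494.7, -90.6, 40.2]
ee_rot: [-0.213, 0.977, 0.002, -0.002]
contact_force: [-3.6, 9.4, 7.6]
gripper_width: 0.1
grasp_force: 5.6
```

```bash
python3 -c "
from h import *
import cv2
where()
cv2.imwrite('pics/s7.png',cv2.resize(optics.get_image('scene')[150:290,220:380],None,fx=4,fy=4,interpolation=cv2.INTER_CUBIC))"
```

```text
t 13.5 case xyz [21.7 -0.6 40.2] F [-10.1   0.8   7.6] w 0.1
```

View pics/s7.png

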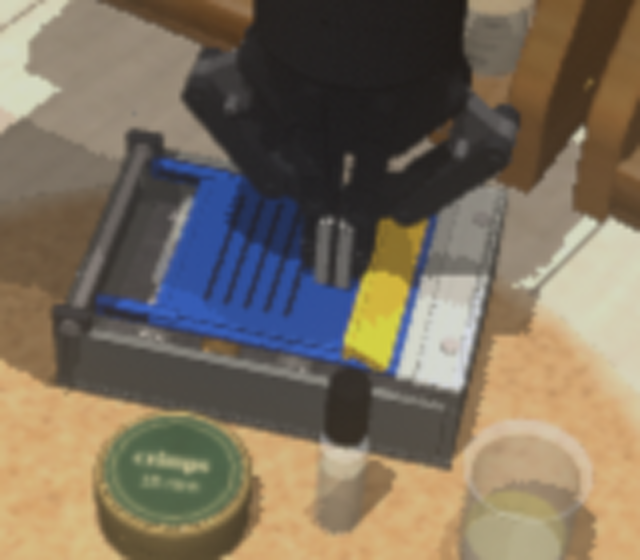

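The finger is against the step and the flap hasn't moved since the last view, while the force is rising, which suggests the hard stop. One slightly firmer nudge to confirm.

Emit:
step_arm(
  motion=[
    {"dr":[0,0,0],"slide":[0,-0.3,-0.2],"jaw":0},
    {"dr":[0,0,0],"slide":[0,-0.6,-0.2],"jaw":0},
    {"dr":[0,0,0],"slide":[0,-0.9,-0.2],"jaw":0},
    {"dr":[0,0,0],"slide":[0,-1.2,-0.2],"jaw":0},
    {"dr":[0,0,0],"slide":[0,-1.5,-0.2],"jaw":0},
    {"dr":[0,0,0],"slide":[0,-1.5,-0.2],"jaw":0},
    {"dr":[0,0,0],"slide":[0,-1.5,-0.2],"jaw":0},
    {"dr":[0,0,0],"slide":[0,-1.5,-0.2],"jaw":0},
  ],
)

```text
clock: 14.55
position: [494.6, -91.0, 40.1]
ee_rot: [-0.212, 0.977, 0.002, -0.002]
contact_force: [-4.8, 13.0, 7.5]
gripper_width: -0.4
grasp_force: 8.0
```

```bash
python3 -c "
from h import *
where()"
```

```text
t 14.55 case xyz [22.  -0.9 40.1] F [-13.8   1.2   7.5] w -0.4
```

It moved only 0.3 mm for +4 N, so it's at the hard stop. Lifting straight up, with a slight unload, then clearing away.

Emit:
step_arm(
  motion=[
    {"dr":[0,0,0],"slide":[0,0.8,-0.8],"jaw":0},
    {"dr":[0,0,0],"slide":[0,1.5,-2],"jaw":0},
    {"dr":[0,0,0],"slide":[0,3,-5],"jaw":0},
    {"dr":[0,0,0],"slide":[0,5,-15],"jaw":0},
    {"dr":[0,0,0],"slide":[0,5,-35],"jaw":0},
    {"dr":[0,0,0],"slide":[0,5,-65],"jaw":0},
    {"dr":[0,0,0],"slide":[0,10,-100],"jaw":0},
    {"dr":[0,0,0],"slide":[0,20,-130],"jaw":0},
  ],
)

```text
clock: 15.55
position: [488.7, -75.7, 172.4]
ee_rot: [-0.213, 0.977, 0.0, 0.0]
contact_force: [0.8, -0.6, 0.2]
gripper_width: 0.3
grasp_force: 0.0
```

```bash
python3 -c "
from h import *
import cv2
where()
a=cv2.resize(optics.get_image('scene')[150:310,220:380],None,fx=3,fy=3,interpolation=cv2.INTER_CUBIC)
cv2.imwrite('pics/s8.png',a)"
```

```text
t 15.55 case xyz [  5.7   0.3 172.4] F [0.9 0.5 0.2] w 0.3
```

View pics/s8.png

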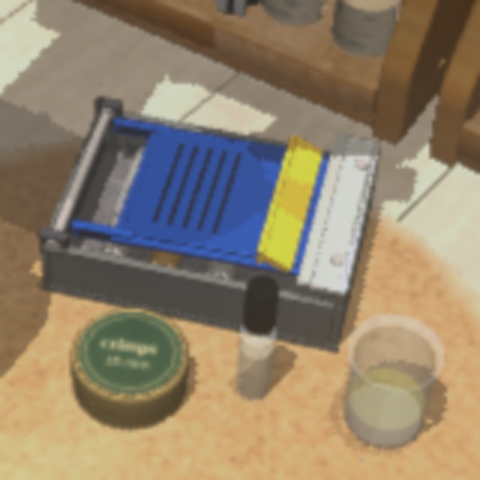

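The flap stays flat under the lip with nothing touching it; tin, atomiser and beaker are undisturbed.

```bash
python3 -c "
from bench import arm
print(arm.job_done())"
```

```text
the job is handed in; nothing more can be done
None
```

The case is closed and handed in at about 15.6 s of the 42 s allowed: the flap stayed flat under the lip at its hard stop after the arm drew back, and the beaker, atomiser and tin look unmoved in the last picture, though the hand-in call returned no verdict.

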